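Fit a mounted point in the bench-held grinder and give it its trial run

TASK

Fit the mounted point with the cylindrical stone to the bench-held grinder: slide its shank into the open collet until you feel it fully home on the depth stop inside, then swing the collet lever shut, flat along the neck. Then give it its trial run: flip the paddle's lock-off catch forward (towards the collet), squeeze the paddle towards the body until it bottoms, keep it there for two seconds and let it spring back out so that the catch locks it again. Do not ram or force anything, and leave the ball-ended point and the hand tools where they are.

Things in the scene. Friction and masses are not known exactly. Their poses are not given: they have to be found in the camera images.
- grinder: Cordless straight grinder clamped, paddle uppermost, in a fixed grey bench cradle (base 176 x 104 mm). Origin: underside of the base, below the catch. Spindle axis level, 75 mm up, along this frame's x: collet nose at -x ('forward'), black battery at +x (to 147 mm); z up. Neck 33 mm, clamp ring (x -58 to -38) 59 mm, grip 38 mm in diameter. Collet lever on the -y side, near the robot.
- collet_mouth (a point): Centre of the collet's mouth, on the spindle axis at the nut's front face (grinder frame x = -135, z = 75 mm). A funnel 18 mm wide narrows over 7 mm to the bore, 9.5 mm across with the collet open. The shank goes in along the grinder's +x to a rigid depth stop, out of sight 24 to 40 mm behind the mouth (set anew each time: find it by feel).
- collet_lever (a joint): Collet lever on a vertical pin on the -y side of the neck; rad: 0 = shut, flat along the neck, tip towards the battery, collet gripping (solid stop). It starts at 0.95 to 1.2, tip swung out from the neck, collet open. Stiff (about 0.12 N m, 3 to 4 N at the tip); stays where it is left.
- lever_hinge (a point): Centre of the collet lever's pin: x = -108, y = -21.5, z = 75 mm in the grinder's frame. The lever is 15.5 mm tall (z 67 to 83 mm) and 4.5 mm thick.
- lever_tip (a point): Free end of the collet lever, 42 mm from its pin, at mid height. Shut, it lies 42 mm from the pin towards the grinder's +x and 5 mm further out (-y); opening swings it outwards, towards -y.
- paddle (a joint): Paddle switch: black bar 26 mm wide, 110 mm long on top of the grip, hinged at its battery end (grinder x = 70, z = 92 mm). rad: 0 = sprung out; home when it bottoms solidly on its limit screw at 0.13 to 0.24 (9 to 17 mm down at the catch; set anew each time: feel for it). At the catch its spring takes 5 N to start, 11 to 16 N at home. An upright catch blocks it within 0.02 rad.
- paddle_pad (a point): Top surface of the paddle between catch and hinge, 50 mm from its hinge. Paddle out: x = 23, z = 112 mm in the grinder's frame; the surface rises towards the nose by 0.24 rad.
- paddle_front (a point): Underside of the paddle near its front end, 82 mm from its hinge, where it lands on the limit screw, a short upright steel screw on top of the grip (grinder x = -12 mm; its top, 9 mm across, stands at z = 95 to 105 mm).
- catch (a joint): Lock-off catch: steel thumb blade 11.5 mm wide, 5 mm thick, 18 mm tall, pivoted 3 mm below the paddle's surface, 70 mm from its hinge. rad: 0 = upright, locked; flips towards the nose to a solid stop at 0.85; past about 0.5 the paddle is free. 2 to 4 N flips it; springs upright when let go unless the paddle is already 6 mm down. Pressing down on the flipped blade presses the paddle too.
- catch_tip (a point): Top of the catch's thumb blade. Catch upright and paddle out: x = 3, y = 0, z = 134 mm in the grinder's frame.
- cylinder_point: Mounted point to fit: steel shank 8 mm diameter, 49 mm long, ending in a grey cylindrical stone 16 mm diameter, 26 mm long; 45 g, loose. Origin: the shank's tip, on the axis; +x runs from stone to tip (stone's middle at x = -62 mm). Lies level in a groove of the wooden rest, axis 36 mm above the bench, the stone overhanging clear of the rest.
- cylinder_head (a point): Middle of the cylindrical stone, on the axis.
- cylinder_shank_tip (a point): Tip of the cylindrical point's shank, on its axis (the body's origin).
- ball_point: The other mounted point: equal shank, ball-shaped stone 16 mm in diameter (centre at x = -56 mm). Lies in the other groove, 76 mm away, and stays there. Which groove holds which point varies.
- point_rest: Hardwood block 40 (x) x 120 (y) x 39 mm high, fixed to the bench, with two grooves along its x at y = +-38 mm. Origin: centre of its underside. The stones overhang its -x edge, which faces the robot.
- spanner_13: Combination spanner, 153 mm long, lying flat on the bench behind the grinder; bystander.
- hex_key: Black hex key, 98 mm long, lying flat on the bench to the left of the grinder's nose; bystander.

How it is judged (in metres and radians):
On the way, in this order (a step that is already met when the one before it is completed fails the run):
1. the cylindrical point's shank is in the collet, its tip home on the depth stop (within 2.5 mm), in line with the spindle (distance between cylinder_shank_tip and stop_pin below 0.0035 m and angle between the x axis of cylinder_point and the x axis of grinder, either way round below 0.08 rad), for 0.2 s.
2. the collet lever is shut on the shank (below 0.12 rad) with the tip still home (distance between cylinder_shank_tip and stop_pin below 0.004 m and angle between the x axis of cylinder_point and the x axis of grinder, either way round below 0.05 rad and value of joint collet_lever below 0.12 rad), for 0.2 s.
3. lock-off catch flipped and the paddle squeezed fully home on its limit screw (within about 2 mm) for 1.5 s, the point still home and gripped (all of step 2 and distance between paddle_front and limit_pin below 0.003 m), for 1.5 s.
At the end, for the whole second after the job is handed in: The cylindrical point's tip is within 3 mm of the depth stop, in line with the spindle and at rest; collet lever shut (below 0.12 rad); paddle back out (below 0.02 rad), catch upright (below 0.1 rad); ball-ended point, spanner and hex key within 30 mm of their starts (all of step 2 and value of joint paddle below 0.02 rad and value of joint catch below 0.1 rad and linear speed of cylinder_point below 0.02 m/s and distance of each of ball_point, spanner_13, hex_key from where it was at the start of the episode below 0.03 m); the robot touches nothing.
It fails at once if the grinder, its lever, catch or paddle is forced: the gripper presses on it with more than 35 N (contact force between the fingers and grinder above 35 N).
It fails at once if the shank is rammed against the depth stop with more than 20 N (contact force between cylinder_point and stop_pin above 20 N).
It fails at once if the ball-ended point or a hand tool is knocked away (moved more than 30 mm) (distance of any of ball_point, spanner_13, hex_key from where it was at the start of the episode above 0.03 m).
It also fails if it takes over 72 s, if anything falls off the work surface, if the arm or the gripper's body presses on something with over 40 N, if the wrist force passes 120 N, or if a joint passes its speed limit or range.

ROBOT

A 6-joint arm with a two-finger parallel gripper is mounted at the origin on a cart in front of the work surface, level with it; the furniture and walls round the work are solid. World frame = base frame: x ahead of the robot, y to its left, z up, the work surface at z = 0. Lengths are in m, angles in degrees, forces in N, time in s.
With the tool pointing down it reaches from about 0.4 to 0.825 m from the base axis. Payload 7 kg.
Tool frame: the origin (TCP) lies between the finger pads; the fingertips stand 25 mm ahead of it and the grasp point (between the pads) lies 6 mm ahead of it; z points along the fingers, y is the line along which they close (so a half turn about z gives the same grasp; the last joint's range is limited). The gripper opens to 88 mm and grips with 3 to 60 N. Pads are 19 mm wide; open, the fingers measure 130 mm over their backs; the gripper's body (78 mm by 193 mm) begins 47 mm behind the grasp point.
Start: joints at [79.933, 20.546, 0.682, 0, -70.136, -16.507], TCP at [0.302, 0.604, 0.252] pointing down, gripper open.
Joint ranges: [-176.03, 176.03], [-82.01, 121.73], [-58.28, 71.71], [-173.87, 95.51], [-174.79, -0.11], [-173.66, 173.66]. Speed limits (degrees/s): [136.94, 136.94, 172.46, 180, 180, 180].

INTERFACE

Orientations are given as [roll, pitch, yaw] about the fixed x, y, z axes, in that order (R = Rz(yaw) Ry(pitch) Rx(roll)).
In Python, from plant import ctrl gives the robot as it stands.
- The arm moves only by the shell command python3 drive.py, which reads ROWS from standard input. ROWS is a JSON object with one list for each field, all of the same length, 1 to 8, a row being the entries at one place: tx, ty, tz (the shift in cm), turn (a turn about the tool's z in degrees), aperture (the finger opening in m); each row is the pose to reach, as a shift and turn from the pose commanded when the command began, along the tool's axes at that moment; what a row does not reach only later rows make up. A row lasts 1/8 s, in which the tool goes at most 0.0625 m and 10.7 degrees, less where a joint would pass 70% of its speed; a pose out of reach is approached as far as the arm can. The fingers move at their own pace and stop on an object; the grip force is fixed at half the most. Time passes only in rows, so rows that do not move let the fingers close. It prints the time, the measured TCP pose, the force, the opening and the grip force at its end. Input that does not fit is refused with a message, and nothing moves.
- ctrl.get_obs(): the state, without advancing time (a new reading comes with each control period).
- ctrl.snapshot(name): name is "scene" or "top" or "wrist"; returns a dict with "frame" (384x512x3 uint8, red, green, blue), "z_map" (384x512 float32, m along the optical axis (not along the pixel's ray), 0 where there is no reading), "fovy" (degrees; the focal length in pixels is half the picture's height over the tangent of half this angle, whatever the lens; pixels are square), "cx", "cy" (the principal point, pixels), "R" (3x3) and "t" (3): a world point X has camera coordinates R X + t; the wrist camera has in their place "T_tool_cam" (4x4, takes a point from camera to tool coordinates, whose origin is the TCP and whose axes are the flange's). Camera axes: x right, y down, z forward; pixel columns grow to the right and rows downward; lengths in m; the calibration is good to about 2 mm. A picture is of the moment at which its call begins: read the wrist's pose just before it.
- ctrl.close_job(): hands the job in; it is judged then, once.
The state is a dict: "clock": time; "joint_pos": joint angles; "qvel": joint speeds; "tau": joint torques, N m; "tool_pos": TCP position; "orientation": TCP orientation; "force": force on the tool from outside, world axes, zero at the start; "moment": the same for the moment, N m; "opening": finger opening in m; "gripper_force": force on a finger pad.
Only numpy, scipy, OpenCV 4.12 (cv2) and the standard library are available. Lean on these libraries where they do the work, as an engineer would, in place of code of your own. Each camera call takes 0.05 s, during which the arm holds its last target. There are 200 camera calls.

## Working session

There is one attempt and no reset: what is moved stays moved. The work goes in short steps, Python scripts to look and compute and a shell command to move; the robot and the scene stay as the last step left them, time stands still between calls to the robot, and variables do not carry over. Pictures are saved under pics/ and viewed, at most 10 in all, crops included, and the job is handed in when it is done.

```bash
ls; mkdir -p pics; python3 - <<'E'
from plant import ctrl
import cv2,json
o=ctrl.get_obs();print(o)
for n in("scene","top","wrist"):
    s=ctrl.snapshot(n);cv2.imwrite(f"pics/{n}0.png",s["frame"][:,:,::-1])
    import pickle;pickle.dump((o,s),open(f"pics/{n}0.pkl","wb"))
    print(n,s["fovy"],s["cx"],s["cy"],s.get("R"),s.get("t"),s.get("T_tool_cam"))
E
```

```text
drive.py
pics
plant.py
{'clock': 0.0, 'joint_pos': array([ 7.99343080e+01,  2.05925395e+01,  6.33727111e-01, -2.16797734e-02,
       -7.01357917e+01, -1.65054000e+01]), 'qvel': array([-0.02009868, -0.09157439,  0.13273064,  0.03669317,  0.03307716,
       -0.05980382]), 'tau': array([-1.54633934e-03, -5.82724714e+01,  2.93052953e+01,  6.99731693e+00,
        6.71006273e-03, -1.73979934e-04]), 'tool_pos': array([0.3017599 , 0.60328733, 0.25060493]), 'orientation': array([ 1.79903504e+02, -7.33999282e-03, -2.65784692e+01]), 'force': array([ 0.51450346, -0.27307118, -0.24227237]), 'moment': array([0.00510957, 0.01188341, 0.08241336]), 'gripper_force': 0.0, 'opening': 0.08783546504230741}
scene 42.41406880439983 265.28945310681 189.36610471117964 [[-0.5034088  -0.86392401 -0.01465914]
 [-0.62578668  0.3762396  -0.68325309]
 [ 0.5957941  -0.33478213 -0.73003446]] [0.37058213 0.45981639 0.65151813] None
top 43.071209667695186 257.353112142972 191.776248220007 [[-0.04068812 -0.99916768  0.00290067]
 [-0.97667166  0.03915909 -0.21113746]
 [ 0.21084814 -0.01142379 -0.97745208]] [0.10007324 0.64464795 0.97090413] None
wrist 71.8499514674605 254.6047029929785 189.09054919118273 None None [[-3.29389686e-04 -9.64923877e-01 -2.62529624e-01  7.01905281e-02]
 [ 9.99999716e-01 -1.40027313e-04 -7.40007515e-04 -4.02669719e-06]
 [ 6.77289602e-04 -2.62529794e-01  9.64923649e-01 -1.33286620e-01]
 [ 0.00000000e+00  0.00000000e+00  0.00000000e+00  1.00000000e+00]]
```
View pics/scene0.png

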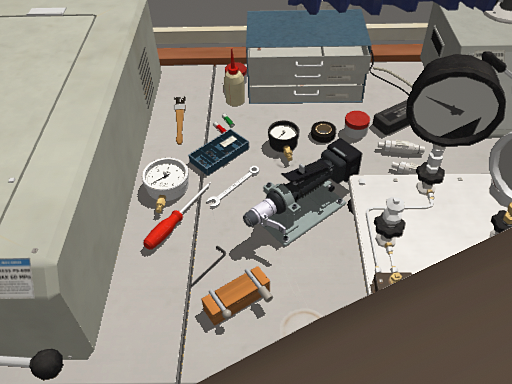

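View pics/top0.png

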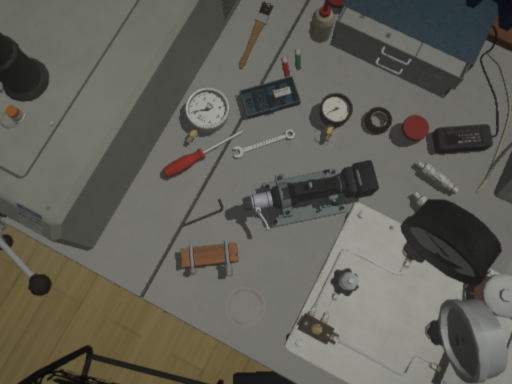

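```bash
python3 - <<'E'
import cv2,numpy as np
a=cv2.imread("pics/scene0.png")[255:330,190:290];b=cv2.imread("pics/top0.png")[150:285,170:385]
a=cv2.resize(a,None,fx=3.7,fy=3.7,interpolation=2);w=cv2.imread("pics/wrist0.png")
a=cv2.resize(a,(400,300));w=cv2.resize(w,(400,300));b=cv2.resize(b,(478,300),interpolation=2)
c=np.zeros((600,800,3),np.uint8);c[:300,:400]=a;c[:300,400:]=w;c[300:,:478]=b
cv2.imwrite("pics/c1.png",c)
E
```

View pics/c1.png

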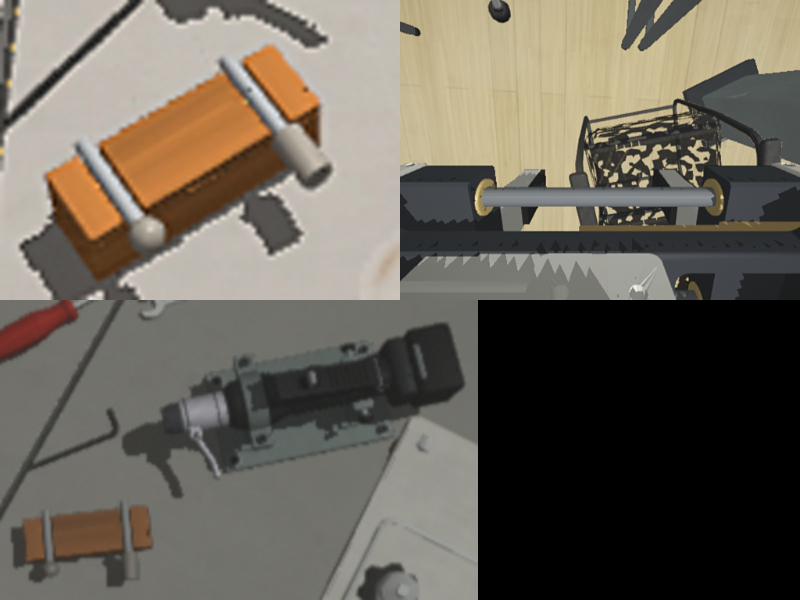

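```bash
cat > h.py <<'E'
import numpy as np,cv2,pickle
from scipy.spatial.transform import Rotation as Ro
def load(n): return pickle.load(open(f"pics/{n}.pkl","rb"))
def snap(n,tag):
    from plant import ctrl
    o=ctrl.get_obs();s=ctrl.snapshot(n);pickle.dump((o,s),open(f"pics/{tag}.pkl","wb"));cv2.imwrite(f"pics/{tag}.png",s["frame"][:,:,::-1]);return o,s
def cam(o,s):  # focal, R (cam->world), centre
    f=s["frame"].shape[0]/2/np.tan(np.radians(s["fovy"])/2)
    if s.get("R") is not None:
        R=np.array(s["R"]).T;return f,R,-R@s["t"]
    T=np.array(s["T_tool_cam"]);Rt=Ro.from_euler("xyz",o["orientation"],degrees=True).as_matrix()
    return f,Rt@T[:3,:3],Rt@T[:3,3]+o["tool_pos"]
def ray(o,s,uv):
    f,R,c=cam(o,s);uv=np.atleast_2d(uv).astype(float)
    d=np.c_[(uv[:,0]-s["cx"])/f,(uv[:,1]-s["cy"])/f,np.ones(len(uv))]@R.T
    return c,d
def onz(o,s,uv,z):
    c,d=ray(o,s,uv);return c+d*((z-c[2])/d[:,2])[:,None]
def cloud(o,s):
    H,W=s["z_map"].shape;v,u=np.mgrid[:H,:W];c,d=ray(o,s,np.c_[u.ravel(),v.ravel()])
    return (c+d*s["z_map"].reshape(-1,1)).reshape(H,W,3)
def tri(r1,r2):
    A=[];b=[];
    for c,d in (r1,r2):
        d=d[0]/np.linalg.norm(d[0]);P=np.eye(3)-np.outer(d,d);A.append(P);b.append(P@c)
    x=np.linalg.solve(sum(A),sum(b));return x,[np.linalg.norm(P@(x-c)) for P,(c,_) in zip(A,(r1,r2))]
E
python3 - <<'E'
from h import *
for n in("top0","scene0"):
    o,s=load(n);P=cloud(o,s);hsv=cv2.cvtColor(s["frame"],cv2.COLOR_RGB2HSV)
    m=(hsv[...,0]>5)&(hsv[...,0]<18)&(hsv[...,1]>120)&(P[...,2]<.06)&(P[...,2]>.03)&(P[...,0]<.7)
    q=P[m];print(n,m.sum(),"z",np.median(q[:,2]))
    q=q[q[:,2]>.033];r=cv2.minAreaRect((q[:,:2]*1000).astype(np.float32));print("rest",r)
    m=(P[...,2]>.05)&(P[...,2]<.16)&(P[...,0]>.4)&(P[...,0]<.75)
    n_,l,st,ce=cv2.connectedComponentsWithStats(m.astype(np.uint8))
    for k in range(1,n_):
        if st[k,4]>150: print(k,st[k],P[l==k].mean(0),P[l==k].min(0),P[l==k].max(0))
    for uv in ([(312,178),(250,200),(330,190),(370,180)]if n=="top0" else [(300,172),(265,212),(345,155)]): print(uv,P[uv[1],uv[0]])
E
```

```text
top0 771 z 0.0402090267170947
rest ((520.9940795898438, 182.74087524414062), (37.11127471923828, 117.81777954101562), 4.361480236053467)
1 [  63  138   83  111 2299] [0.64227258 0.38019282 0.10802924] [0.54328955 0.31651072 0.05002165] [0.74984012 0.45103357 0.15987219]
3 [ 242  160  137   71 3391] [ 0.64306572 -0.04683048  0.09712606] [ 0.56488911 -0.17627475  0.05006874] [0.70092155 0.10712064 0.13838932]
5 [500 164  12  34 207] [ 0.64802392 -0.46764205  0.06190587] [ 0.61837259 -0.48457837  0.05005718] [ 0.69082193 -0.45414873  0.08318619]
8 [ 301  202  200  108 9897] [ 0.47572158 -0.17064819  0.08378872] [ 0.40000787 -0.41554326  0.05729621] [ 0.61626993 -0.00536691  0.15964044]
10 [  0 221  17  34 177] [0.55665349 0.56789715 0.14414986] [0.52666794 0.53632621 0.10658207] [0.59936664 0.59361765 0.15985735]
(312, 178) [ 0.68836078 -0.05249857  0.00798762]
(250, 200) [0.62697209 0.09024419 0.08842015]
(330, 190) [ 0.63988631 -0.07691102  0.09649349]
(370, 180) [ 0.65662721 -0.16067758  0.10197108]
scene0 1209 z 0.037980895372103585
rest ((521.444580078125, 184.5135498046875), (40.515838623046875, 119.35618591308594), 4.699583053588867)
3 [495  70  17  59 498] [ 0.61208866 -0.56625421  0.10254439] [ 0.56940894 -0.58637159  0.05017677] [ 0.66012298 -0.53258796  0.15578533]
5 [  243   138   264   149 14518] [ 0.51664363 -0.13843758  0.08596112] [ 0.40000298 -0.37808672  0.05000811] [0.69987437 0.10894325 0.15980608]
7 [   0  191  119  161 6090] [0.60437091 0.43285707 0.10648793] [0.54121953 0.31836809 0.05003643] [0.74999366 0.56315422 0.15999963]
(300, 172) [ 0.64504455 -0.02681157  0.11671539]
(265, 212) [0.61367356 0.07050901 0.08751174]
(345, 155) [ 0.64790807 -0.13804895  0.10585458]
```

```bash
python3 - <<'E'
from h import *
o,s=load("top0");P=cloud(o,s);m=(P[...,2]>.12)&(s["z_map"]>0)
for y in np.arange(-.4,.65,.05):
    q=P[m&(abs(P[...,1]-y)<.025)&(P[...,0]<.72)]
    if len(q): i=q[:,0].argmin();print(round(y,2),"minx",q[i].round(3),"maxz",q[:,2].max().round(3))
print(P[245,75],P[230,30],P[238,78])
q=P[205:215,365:375];print("panel",q.reshape(-1,3).mean(0))
E
```

```text
-0.4 minx [ 0.403 -0.376  0.182] maxz 0.188
-0.35 minx [ 0.254 -0.327  0.12 ] maxz 0.195
-0.3 minx [ 0.255 -0.323  0.122] maxz 0.358
-0.25 minx [ 0.257 -0.271  0.12 ] maxz 0.371
-0.2 minx [ 0.471 -0.225  0.229] maxz 0.375
-0.15 minx [ 0.521 -0.174  0.252] maxz 0.353
-0.1 minx [ 0.425 -0.094  0.127] maxz 0.193
-0.05 minx [ 0.357 -0.03   0.122] maxz 0.182
-0.0 minx [ 0.361 -0.024  0.122] maxz 0.134
0.35 minx [0.649 0.375 0.236] maxz 0.254
0.4 minx [0.562 0.425 0.147] maxz 0.256
0.45 minx [0.45  0.471 0.183] maxz 0.26
0.5 minx [0.448 0.479 0.181] maxz 0.259
0.55 minx [0.503 0.527 0.167] maxz 0.254
0.6 minx [0.56  0.577 0.144] maxz 0.144
[0.54514531 0.44370254 0.1090538 ] [ 0.59597596  0.58594953 -0.00077141] [0.55570089 0.42932149 0.13371292]
panel [ 0.60187929 -0.16451747  0.05953895]
```

Careful with the scale: shifts go in cm. That gives: 0.223 m is 22.3, 0.178 m is 17.8.

```bash
echo '{"tx": [3.1,6.3,9.4,12.6,15.7,21,26.2,31.4],"ty": [4.5,9,13.4,17.8,22.3,25,27.7,30.4],"tz": [0,0,0,0,0,0,0,0],"turn": [-3,-6,-9,-12,-16,-20,-24,-28],"aperture": [0.088,0.088,0.088,0.088,0.088,0.088,0.088,0.088]}' | python3 drive.py
```

```text
clock: 1.15
tool_pos: [0.4475, 0.1897, 0.2519]
orientation: [-180.0, -0.0, 1.6]
force: [0.6, 0.6, 0.0]
opening: 0.0871
gripper_force: 0.0
```

```bash
python3 - <<'E'
from h import *
o,s=snap("wrist","w1");print(o["tool_pos"],o["orientation"],o["joint_pos"])
E
```

```text
[0.44746201 0.1897104  0.2518681 ] [-1.79965318e+02 -3.36598190e-02  1.59288513e+00] [ 4.62179700e+01  2.44405075e+00 -2.24216309e+01 -1.14553949e-03
 -6.50859992e+01  4.53754074e+01]
```

View pics/w1.png

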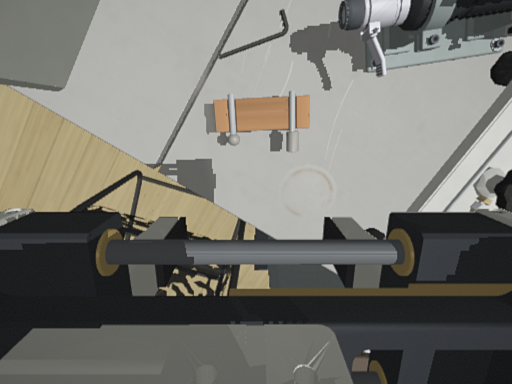

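Scaled: 0.09 m is 9, 0.05 m is 5.

```bash
echo '{"tx": [1,2,2,2],"ty": [5,9,9,9],"tz": [0,0,0,0],"turn": [-1.5,-3,-3,-3],"aperture": [0.088,0.088,0.088,0.088]}' | python3 drive.py; python3 - <<'E'
from h import *
o,s=snap("wrist","w2");print(o["tool_pos"],o["orientation"])
a=cv2.resize(s["frame"][:200,:,::-1],None,fx=1.5625,fy=1.5625,interpolation=2)
o1,s1=load("w1");b=cv2.resize(s1["frame"][85:160,200:325,::-1],(400,240),interpolation=2)
c=np.zeros((560,800,3),np.uint8);c[:a.shape[0]]=a;c[320:,:400]=b;cv2.imwrite("pics/c2.png",c)
E
```

```text
clock: 1.7
tool_pos: [0.469, 0.1018, 0.2515]
orientation: [-180.0, 0.0, 4.4]
force: [-0.7, 0.3, 1.2]
opening: 0.0877
gripper_force: 0.0
[0.46897337 0.10184568 0.25147963] [-1.79996080e+02  6.16470282e-03  4.36392176e+00]
```

View pics/c2.png

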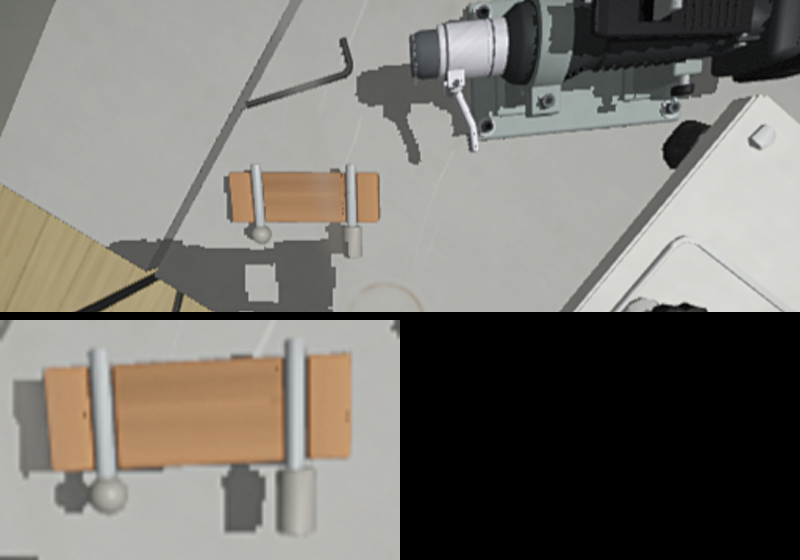

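```bash
cat >> h.py <<'E'
from scipy.optimize import least_squares
def cylfit(q,r,yaw0):
    c=q.mean(0)
    def res(p):
        d=np.array([np.cos(p[2]),np.sin(p[2])]);w=q[:,:2]-p[:2];lat=w@np.array([-d[1],d[0]])
        return np.hypot(lat,q[:,2]-p[3])-r
    # p = x,y (at mean along axis), yaw, z
    d=np.array([np.cos(yaw0),np.sin(yaw0)])
    f=lambda p:res([c[0]-d[1]*p[0],c[1]+d[0]*p[0],yaw0+p[1],p[2]])
    s=least_squares(f,[0,0,c[2]-r/2],loss="soft_l1",f_scale=.001)
    p=s.x;return np.array([c[0]-d[1]*p[0],c[1]+d[0]*p[0],p[2]]),np.degrees(yaw0+p[1]),np.sqrt(np.mean(f(p)**2))
E
python3 - <<'E'
from h import *
o1,s1=load("w1");o2,s2=load("w2")
for n,a,b in (("head",(292.8,141.9),(226,154.5)),("end",(292.8,152.2),(226.5,164.5)),("tip",(292.2,90.6),(224,105))):
    print(n,tri(ray(o1,s1,a),ray(o2,s2,b)))
for o,s,box in((o1,s1,(128,156,283,303)),(o2,s2,(143,168,215,237))):
    P=cloud(o,s)[box[0]:box[1],box[2]:box[3]].reshape(-1,3);q=P[(P[:,2]>.035)&(P[:,2]<.06)]
    print("stone",len(q),cylfit(q,.008,np.radians(4.5)),q.min(0),q.max(0))
P=cloud(o2,s2)
hsv=cv2.cvtColor(s2["frame"],cv2.COLOR_RGB2HSV)
q=P[14:50,285:322].reshape(-1,3);q=q[(q[:,2]>.075)&(q[:,2]<.1)];print(len(q))
print("neck",cylfit(q,.0165,np.radians(-83)))
q=P[18:52,258:280].reshape(-1,3);q=q[(q[:,2]>.065)&(q[:,2]<.1)]
print("nut",q.min(0),q.max(0),len(q),cylfit(q,.015,np.radians(-83)))
for v in(30,35,40):print([P[v,u].round(4).tolist() for u in range(258,290,4)])
E
```

```text
head (array([0.48823855, 0.14158166, 0.03515649]), [np.float64(0.00033975056602561894), np.float64(0.00033975056602557704)])
end (array([0.4746216 , 0.14045047, 0.03337997]), [np.float64(0.00034467565623580063), np.float64(0.0003446756562358605)])
tip (array([0.55055563, 0.14676497, 0.03832295]), [np.float64(2.87054093281443e-05), np.float64(2.8705409328147546e-05)])
stone 304 (array([0.49074066, 0.14306303, 0.03574597]), np.float64(4.175244000810515), np.float64(0.0013205472820658581)) [0.47518253 0.13150967 0.03527254] [0.50603648 0.15581983 0.04568012]
stone 262 (array([0.48977001, 0.14294933, 0.0358421 ]), np.float64(3.818928563023001), np.float64(0.0010793396003061098)) [0.47582213 0.13430968 0.03586418] [0.50410946 0.15106684 0.04614734]
1290
neck (array([0.62768113, 0.06613713, 0.07510588]), np.float64(-79.06071343701059), np.float64(0.0010640113287238356))
nut [0.60795649 0.08726545 0.06534966] [0.63637518 0.10714282 0.09092521] 536 (array([0.62296858, 0.0975168 , 0.07406933]), np.float64(-84.18306767054452), np.float64(0.0015608737990028786))
[[0.6476, 0.1115, 0.0003], [0.6286, 0.1065, 0.0687], [0.6235, 0.1026, 0.088], [0.6231, 0.0987, 0.0903], [0.6236, 0.0947, 0.0896], [0.6237, 0.0908, 0.0904], [0.6235, 0.0869, 0.0919], [0.6237, 0.0831, 0.0924]]
[[0.6418, 0.111, 0.0004], [0.6251, 0.1061, 0.0643], [0.6193, 0.1022, 0.0868], [0.6192, 0.0982, 0.0884], [0.6191, 0.0943, 0.0899], [0.62, 0.0902, 0.0877], [0.6195, 0.0864, 0.0905], [0.6201, 0.0823, 0.0896]]
[[0.6361, 0.1106, -0.0001], [0.6363, 0.1054, 0.0008], [0.6146, 0.1018, 0.0877], [0.6146, 0.0978, 0.0887], [0.6153, 0.0937, 0.0872], [0.6157, 0.0897, 0.0868], [0.6157, 0.0858, 0.0882], [0.6158, 0.0818, 0.0888]]
```

Scaled: 0.2095 m is 20.95, 0.195 m is 19.5.

```bash
echo '{"tx": [2.2,2.2,2.2,2.2,2.2,2.2,2.2,2.2],"ty": [-4,-4,-4,-4,-4,-4,-4,-4],"tz": [3,8,13,17,19.5,20.95,20.95,20.95],"turn": [0,0,0,0,0,0,0,0],"aperture": [0.05,0.05,0.05,0.05,0.05,0.05,0.05,0.05]}' | python3 drive.py; python3 - <<'E'
from h import *
o,s=snap("wrist","w3");print(o["tool_pos"],o["orientation"])
E
```

```text
clock: 2.75
tool_pos: [0.4885, 0.1441, 0.043]
orientation: [-180.0, -0.1, 4.5]
force: [-0.2, 0.4, 0.4]
opening: 0.0503
gripper_force: 0.0
[0.4884722  0.14413474 0.04299448] [-1.79961562e+02 -7.86330398e-02  4.46851775e+00]
```

View pics/w3.png

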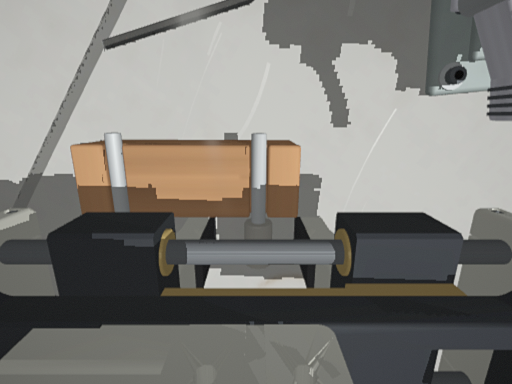

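Scaled: 0.0012 m is 0.12, 0.001 m is 0.1.

```bash
echo '{"tx": [0,0,0,0,0],"ty": [0.12,0.12,0.12,0.12,0.12],"tz": [0.1,0.1,0.1,0.1,0.1],"turn": [0,0,0,0,0],"aperture": [0.05,0.0,0.0,0.0,0.0]}' | python3 drive.py
```

```text
clock: 3.42
tool_pos: [0.488, 0.1422, 0.041]
orientation: [180.0, 0.0, 4.4]
force: [0.3, -0.8, -0.3]
opening: 0.0154
gripper_force: 9.3
```

```bash
echo '{"tx": [0,0,1,3,5,7,9,10.9],"ty": [0,0,-1,-3,-5,-7,-9,-11],"tz": [-2,-6,-11,-15,-18,-19,-19,-19],"turn": [0,0,10,20,30,40,50,60],"aperture": [0,0,0,0,0,0,0,0]}' | python3 drive.py; echo '{"tx": [0,0,0,0,0],"ty": [0,0,0,0,0],"tz": [0,0,0,0,0],"turn": [9,18,26.4,26.4,26.4],"aperture": [0,0,0,0,0]}' | python3 drive.py; python3 - <<'E'
from h import *
o,s=snap("wrist","w4");print(o["tool_pos"],o["orientation"],o["joint_pos"])
E
```

```text
clock: 4.42
tool_pos: [0.5886, 0.261, 0.231]
orientation: [180.0, 0.0, -55.9]
force: [0.3, 0.1, -0.9]
opening: 0.0153
gripper_force: 30.0
clock: 5.05
tool_pos: [0.5881, 0.2603, 0.2309]
orientation: [180.0, -0.0, -81.8]
force: [0.6, 0.0, -0.2]
opening: 0.0153
gripper_force: 30.0
[0.58806728 0.26025829 0.23090681] [ 1.79984739e+02 -5.34385624e-03 -8.17928193e+01] [ 4.12228555e+01  1.83335163e+01 -5.30712972e+00 -4.18520138e-03
 -6.63750626e+01 -3.30139978e+01]
```

View pics/w4.png

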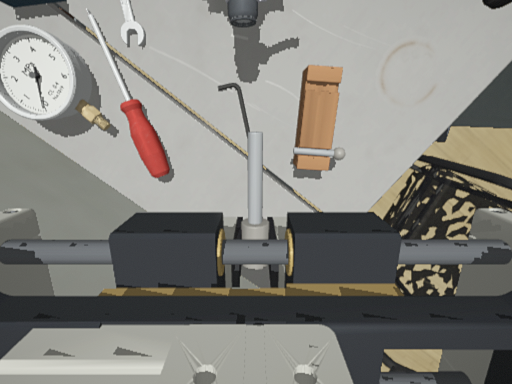

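```bash
echo '{"tx": [5,10,13,13,13],"ty": [-0.6,-1.2,-1.2,-1.2,-1.2],"tz": [0,0,0,0,0],"turn": [0,0,0,0,0],"aperture": [0,0,0,0,0]}' | python3 drive.py; python3 - <<'E'
from h import *
o,s=snap("wrist","w5");print(o["tool_pos"],o["orientation"],o["joint_pos"])
E
```

```text
clock: 5.72
tool_pos: [0.6183, 0.1334, 0.2311]
orientation: [-180.0, 0.0, -81.9]
force: [-0.7, -0.8, -0.2]
opening: 0.0153
gripper_force: 30.0
[0.61825946 0.1334075  0.23112497] [-1.79987084e+02  9.50687189e-03 -8.19388400e+01] [ 2.98268693e+01  1.73351382e+01 -6.70974126e+00 -4.42426880e-03
 -6.59396006e+01 -2.17639071e+01]
```

View pics/w5.png

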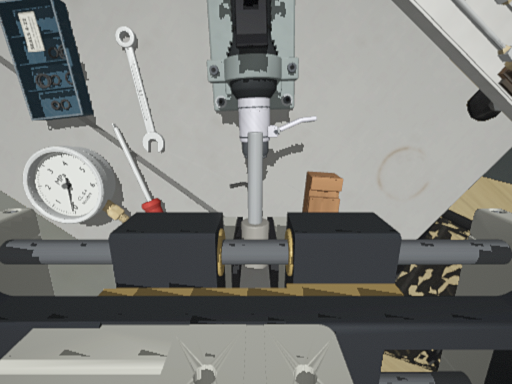

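```bash
python3 - <<'E'
from h import *
y0=np.radians(-81.9);g=np.array([np.cos(y0),np.sin(y0)]);n=np.array([-g[1],g[0]])
O=np.array([.6183,.1334])
for name in("w5","w2","top0"):
    o,s=load(name);P=cloud(o,s);A=(P[...,:2]-O)@g;B=(P[...,:2]-O)@n;Z=P[...,2]
    if name=="w5":
        near=s["z_map"]<.2
    else: near=np.zeros_like(A,bool)
    ok=(s["z_map"]>0)&~near&(abs(B)<.06)
    print(name)
    for a in np.arange(.01,.32,.012):
        k=ok&(abs(A-a)<.006)&(Z>.055)&(Z<.2)&(abs(B)<.032);kb=ok&(abs(A-a)<.006)&(Z>.004)&(Z<.2)
        if k.sum()>8: print(round(a,3),k.sum(),"mid %.4f w %.4f zmax %.4f"%((B[k].min()+B[k].max())/2,np.ptp(B[k]),np.percentile(Z[k],98)), "base mid %.4f w %.4f"%((B[kb].min()+B[kb].max())/2,np.ptp(B[kb])))
E
```

```text
w5
0.034 112 mid -0.0006 w 0.0282 zmax 0.0870 base mid -0.0006 w 0.0282
0.046 150 mid -0.0035 w 0.0396 zmax 0.0896 base mid -0.0035 w 0.0396
0.058 435 mid -0.0078 w 0.0482 zmax 0.0922 base mid -0.0140 w 0.0606
0.07 393 mid 0.0004 w 0.0312 zmax 0.0926 base mid -0.0217 w 0.0754
0.082 390 mid 0.0013 w 0.0328 zmax 0.0926 base mid 0.0011 w 0.1021
0.094 595 mid 0.0017 w 0.0463 zmax 0.0991 base mid 0.0020 w 0.1029
0.106 877 mid 0.0000 w 0.0639 zmax 0.1048 base mid 0.0023 w 0.1029
0.118 950 mid -0.0001 w 0.0637 zmax 0.1061 base mid -0.0009 w 0.0953
0.13 901 mid -0.0024 w 0.0587 zmax 0.1319 base mid -0.0078 w 0.0695
0.142 618 mid 0.0028 w 0.0417 zmax 0.1245 base mid 0.0030 w 0.1040
0.154 621 mid 0.0031 w 0.0388 zmax 0.1215 base mid 0.0032 w 0.1040
0.166 178 mid 0.0033 w 0.0387 zmax 0.1189 base mid 0.0035 w 0.1031
0.178 25 mid 0.0040 w 0.0377 zmax 0.0857 base mid 0.0040 w 0.1034
w2
0.022 11 mid 0.0019 w 0.0137 zmax 0.0878 base mid 0.0019 w 0.0137
0.034 380 mid -0.0014 w 0.0284 zmax 0.0904 base mid -0.0014 w 0.0284
0.046 457 mid -0.0046 w 0.0403 zmax 0.0924 base mid -0.0046 w 0.0403
0.058 553 m
[... 2347 characters left out ...]
base mid -0.0017 w 0.1149
0.202 101 mid 0.0012 w 0.0320 zmax 0.1117 base mid -0.0010 w 0.1169
0.214 151 mid -0.0001 w 0.0631 zmax 0.1093 base mid 0.0030 w 0.1070
0.226 144 mid -0.0004 w 0.0630 zmax 0.1065 base mid -0.0039 w 0.1114
0.238 98 mid 0.0042 w 0.0377 zmax 0.1028 base mid 0.0032 w 0.1089
0.25 198 mid 0.0043 w 0.0542 zmax 0.1045 base mid -0.0008 w 0.1177
0.262 159 mid 0.0044 w 0.0547 zmax 0.1064 base mid -0.0126 w 0.0945
0.274 201 mid 0.0024 w 0.0589 zmax 0.1091 base mid -0.0104 w 0.0990
0.286 182 mid 0.0022 w 0.0584 zmax 0.1081 base mid -0.0105 w 0.0987
0.298 173 mid 0.0026 w 0.0574 zmax 0.1087 base mid 0.0007 w 0.0804
0.31 70 mid 0.0026 w 0.0572 zmax 0.1086 base mid -0.0011 w 0.0797
```

```bash
python3 - <<'E'
from h import *
y0=np.radians(-81.9);g=np.array([np.cos(y0),np.sin(y0)]);n=np.array([-g[1],g[0]]);O=np.array([.6183,.1334])
for name in("w4","w5"):
    o,s=load(name);P=cloud(o,s);pts=[]
    for v in range(136,216,6):
        u=np.arange(230,285);z=s["z_map"][v,u];k=u[(z>.08)&(z<.2)]
        if len(k)>4:
            c=onz(o,s,[(k.min()+k.max())/2,v],.225)[0];pts.append([(c[:2]-o["tool_pos"][:2])@g,(c[:2]-o["tool_pos"][:2])@n,len(k),z[(z>.08)&(z<.2)].min(),P[v,(k.min()+k.max())//2,2]])
    pts=np.array(pts);print(pts.round(4));p=np.polyfit(pts[:,0],pts[:,1],1);print("slope deg",np.degrees(p[0]),"b at 0, .06",np.polyval(p,[0,.06]), "tool yaw",o["orientation"][2])
    # tip row
    u=255;z=s["z_map"][110:150,u];r=110+np.where((z>.08)&(z<.2))[0].min();print("tip row",r,(onz(o,s,[u,r-.5],.225)[0][:2]-o["tool_pos"][:2])@g)
o,s=load("w5");P=cloud(o,s);A=(P[...,:2]-O)@g
k=(s["z_map"]>.2)&(abs((P[...,:2]-O)@n)<.005)&(P[...,2]>.06)
print("nut front a (w5)",np.sort(A[k])[:12].round(4))
E
```

```text
[[ 6.080e-02 -0.000e+00  1.600e+01  1.320e-01  2.295e-01]
 [ 5.770e-02 -1.000e-04  1.600e+01  1.325e-01  2.299e-01]
 [ 5.460e-02 -1.000e-04  1.600e+01  1.333e-01  2.298e-01]
 [ 5.150e-02 -3.000e-04  1.500e+01  1.338e-01  2.298e-01]
 [ 4.830e-02 -3.000e-04  1.500e+01  1.348e-01  2.296e-01]
 [ 4.510e-02 -3.000e-04  1.500e+01  1.355e-01  2.299e-01]
 [ 4.190e-02 -3.000e-04  1.500e+01  1.356e-01  2.294e-01]
 [ 3.860e-02 -4.000e-04  1.500e+01  1.371e-01  2.300e-01]
 [ 3.520e-02 -4.000e-04  1.500e+01  1.378e-01  2.305e-01]
 [ 3.190e-02 -4.000e-04  1.500e+01  1.388e-01  2.289e-01]
 [ 2.850e-02 -1.000e-04  1.400e+01  1.392e-01  2.296e-01]
 [ 2.500e-02 -1.000e-04  1.400e+01  1.405e-01  2.301e-01]
 [ 2.150e-02 -1.000e-04  1.400e+01  1.415e-01  2.297e-01]
 [ 1.800e-02 -1.000e-04  1.400e+01  1.424e-01  2.296e-01]]
slope deg 0.0038050523833346958 b at 0, .06 [-0.00021545 -0.00021147] tool yaw -81.79281932133387
tip row 132 0.06305908435849233
[[ 6.080e-02 -2.000e-04  1.600e+01  1.308e-01  2.313e-01]
 [ 5.770e-02 -2.000e-04  1.600e+01  1.317e-01  2.312e-01]
 [ 5.460e-02 -2.000e-04  1.600e+01  1.325
[... 188 characters left out ...]
1]
 [ 4.180e-02 -4.000e-04  1.500e+01  1.364e-01  2.305e-01]
 [ 3.850e-02 -4.000e-04  1.500e+01  1.372e-01  2.305e-01]
 [ 3.520e-02 -4.000e-04  1.500e+01  1.376e-01  2.295e-01]
 [ 3.180e-02 -4.000e-04  1.500e+01  1.390e-01  2.304e-01]
 [ 2.840e-02 -2.000e-04  1.400e+01  1.395e-01  2.305e-01]
 [ 2.490e-02 -2.000e-04  1.400e+01  1.406e-01  2.295e-01]
 [ 2.140e-02 -2.000e-04  1.400e+01  1.414e-01  2.293e-01]
 [ 1.790e-02 -2.000e-04  1.400e+01  1.418e-01  2.311e-01]]
slope deg -0.14222791991564865 b at 0, .06 [-0.00021324 -0.00036218] tool yaw -81.93884002144097
tip row 132 0.06304656372101623
nut front a (w5) [0.0565 0.0565 0.0565 0.0565 0.0565 0.0565 0.0565 0.0566 0.0566 0.0566
 0.0574 0.0575]
```

Scaled: 0.151 m is 15.1, -0.058 m is -5.8.

```bash
echo '{"tx": [-5.8,-5.8,-5.8,-5.8,-5.8,-5.8,-5.8],"ty": [0.3,0.3,0.3,0.3,0.3,0.3,0.3],"tz": [0,5,10,14,15.1,15.1,15.1],"turn": [-1.7,-1.7,-1.7,-1.7,-1.7,-1.7,-1.7],"aperture": [0,0,0,0,0,0,0]}' | python3 drive.py; python3 - <<'E'
from h import *
from plant import ctrl
o,s=snap("wrist","w6");print(o["tool_pos"],o["orientation"],o["force"])
y0=np.radians(o["orientation"][2]);g=np.array([np.cos(y0),np.sin(y0)]);n=np.array([-g[1],g[0]]);O=o["tool_pos"][:2]
P=cloud(o,s);A=(P[...,:2]-O)@g;B=(P[...,:2]-O)@n;Z=P[...,2]
for a in np.arange(.02,.3,.01):
    k=(s["z_map"]>.05)&(abs(A-a)<.005)&(Z>.06)&(Z<.12)&(abs(B)<.024)
    if k.sum()>8: print(round(a,3),k.sum(),"mid %.4f w %.4f ztop %.4f"%((B[k].min()+B[k].max())/2,np.ptp(B[k]),np.percentile(Z[k],95)))
E
```

```text
clock: 6.65
tool_pos: [0.6083, 0.1911, 0.082]
orientation: [-179.8, 0.1, -80.2]
force: [0.3, 1.0, 0.1]
opening: 0.0148
gripper_force: 30.0
[0.60825214 0.1911235  0.08204124] [-1.79836264e+02  5.18337550e-02 -8.02310098e+01] [0.29866053 0.97975128 0.13058484]
0.02 243 mid -0.0001 w 0.0072 ztop 0.0815
0.03 270 mid -0.0004 w 0.0076 ztop 0.0817
0.04 277 mid -0.0004 w 0.0075 ztop 0.0815
0.05 288 mid -0.0004 w 0.0074 ztop 0.0816
0.06 257 mid -0.0001 w 0.0078 ztop 0.0816
0.09 1451 mid -0.0016 w 0.0284 ztop 0.0894
0.1 1666 mid -0.0014 w 0.0312 ztop 0.0902
0.11 2495 mid -0.0045 w 0.0389 ztop 0.0919
0.12 539 mid -0.0047 w 0.0385 ztop 0.0914
```

View pics/w6.png

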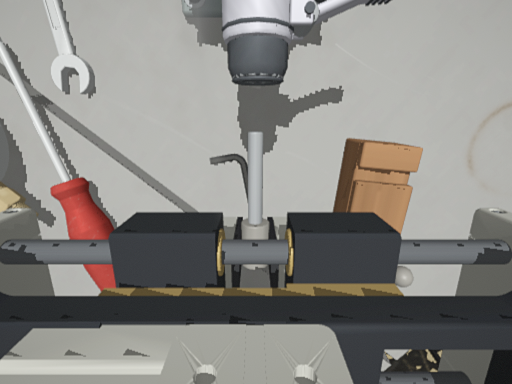

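Scaled: 0.0012 m is 0.12.

```bash
echo '{"tx": [0,0],"ty": [0.12,0.12],"tz": [0,0],"turn": [0,0],"aperture": [0,0]}' | python3 drive.py; python3 - <<'E'
from h import *
from plant import ctrl
zs=[]
for i in range(4):
    o,s=snap("wrist","w7");P=cloud(o,s);Z=P[...,2]
    y0=np.radians(o["orientation"][2]);g=np.array([np.cos(y0),np.sin(y0)]);n=np.array([-g[1],g[0]]);O=o["tool_pos"][:2]
    A=(P[...,:2]-O)@g;B=(P[...,:2]-O)@n;f=lambda a,b,lo:(s["z_map"]>.05)&(A>a)&(A<b)&(Z>lo)&(Z<.12)&(abs(B)<.02)
    k=f(.02,.06,.06);q=f(.09,.105,.06)
    print(o["tool_pos"].round(4),o["orientation"].round(2),"shank mid %.4f top %.4f nut mid %.4f top %.4f r=%.4f"%((B[k].min()+B[k].max())/2,np.percentile(Z[k],90),(B[q].min()+B[q].max())/2,np.percentile(Z[q],97),np.ptp(B[q])/2), "nut front",np.percentile(A[f(.08,.12,.08)],1))
E
```

```text
clock: 6.95
tool_pos: [0.6061, 0.1901, 0.0809]
orientation: [-179.9, 0.0, -80.3]
force: [-0.0, -0.1, 0.6]
opening: 0.0149
gripper_force: 30.0
[0.6061 0.1901 0.0809] [-1.7994e+02  3.0000e-02 -8.0280e+01] shank mid -0.0003 top 0.0803 nut mid 0.0007 top 0.0907 r=0.0157 nut front 0.08606830282220698
[0.6061 0.1901 0.0807] [-1.7995e+02  2.0000e-02 -8.0280e+01] shank mid -0.0003 top 0.0799 nut mid 0.0011 top 0.0908 r=0.0157 nut front 0.08600225517264869
[0.606  0.19   0.0805] [-1.7997e+02  1.0000e-02 -8.0280e+01] shank mid -0.0003 top 0.0799 nut mid 0.0011 top 0.0907 r=0.0157 nut front 0.08601050191534738
[0.606  0.19   0.0804] [-1.7998e+02  1.0000e-02 -8.0280e+01] shank mid -0.0003 top 0.0797 nut mid 0.0012 top 0.0907 r=0.0157 nut front 0.08602234640669312
```

Careful with the scale: shifts go in cm. That gives: 0.03 m is 3, 0.026 m is 2.6.

```bash
echo '{"tx": [0,1,2,2.6,3,3,3],"ty": [-0.14,-0.14,-0.14,-0.14,-0.14,-0.14,-0.14],"tz": [0,0,0,0,0,0,0],"turn": [0,0,0,0,0,0,0],"aperture": [0,0,0,0,0,0,0]}' | python3 drive.py; python3 -c "
from plant import ctrl
o=ctrl.get_obs();print(o['force'],o['moment'],o['tool_pos'],o['orientation'])"
```

```text
clock: 8.02
tool_pos: [0.6124, 0.1609, 0.0801]
orientation: [-180.0, 0.0, -80.3]
force: [0.1, 0.7, -0.6]
opening: 0.0151
gripper_force: 30.0
[ 0.06661211  0.70232471 -0.64545071] [ 0.05025453 -0.0150241   0.00466794] [0.61243008 0.16087518 0.08009797] [-1.79994163e+02  2.41287554e-03 -8.02691997e+01]
```

Scaled: 0.006 m is 0.6, 0.004 m is 0.4.

```bash
echo '{"tx": [0.2,0.4,0.6,0.6],"ty": [0,0,0,0],"tz": [0,0,0,0],"turn": [0,0,0,0],"aperture": [0,0,0,0]}' | python3 drive.py;echo '{"tx": [0.3,0.6,0.9,0.9],"ty": [0,0,0,0],"tz": [0,0,0,0],"turn": [0,0,0,0],"aperture": [0,0,0,0]}' | python3 drive.py
```

```text
clock: 8.52
tool_pos: [0.6134, 0.1546, 0.08]
orientation: [180.0, -0.0, -80.3]
force: [-0.4, -0.0, -0.1]
opening: 0.0149
gripper_force: 30.0
clock: 9.02
tool_pos: [0.615, 0.1457, 0.0801]
orientation: [180.0, 0.0, -80.3]
force: [-0.1, 0.2, -0.6]
opening: 0.015
gripper_force: 30.0
```

```bash
for i in 1; do echo '{"tx": [0.1,0.2,0.2],"ty": [0,0,0],"tz": [0,0,0],"turn": [0,0,0],"aperture": [0,0,0]}' | python3 drive.py; done | grep -E "pos|force:"; echo '{"tx": [0.1,0.2,0.2],"ty": [0,0,0],"tz": [0,0,0],"turn": [0,0,0],"aperture": [0,0,0]}' | python3 drive.py| grep -E "pos|force:"
```

```text
tool_pos: [0.6153, 0.1439, 0.0801]
force: [0.2, -0.1, -0.8]
gripper_force: 30.0
tool_pos: [0.6156, 0.1419, 0.0801]
force: [-0.5, -0.1, -0.7]
gripper_force: 30.0
```

Scaled: 0.002 m is 0.2, 0.001 m is 0.1.

```bash
echo '{"tx": [0.1,0.2,0.2],"ty": [0,0,0],"tz": [0,0,0],"turn": [0,0,0],"aperture": [0,0,0]}' | python3 drive.py| grep -E "pos|force:"
```

```text
tool_pos: [0.6159, 0.1399, 0.08]
force: [0.1, -0.3, -0.4]
gripper_force: 30.0
```

```bash
echo '{"tx": [0.1,0.2,0.2],"ty": [0,0,0],"tz": [0,0,0],"turn": [0,0,0],"aperture": [0,0,0]}' | python3 drive.py| grep -E "pos|force:"
```

```text
tool_pos: [0.6163, 0.1396, 0.0801]
force: [-2.2, 7.3, -0.1]
gripper_force: 30.0
```

Scaled: -0.001 m is -0.1.

```bash
echo '{"tx": [-0.1,-0.1],"ty": [0,0],"tz": [0,0],"turn": [0,0],"aperture": [0,0]}' | python3 drive.py| grep -E "pos|force:"; echo '{"tx": [0,0,0,0],"ty": [0,0,0,0],"tz": [0,0,0,0],"turn": [0,0,0,0],"aperture": [0.03,0.03,0.03,0.03]}' | python3 drive.py
```

```text
tool_pos: [0.6161, 0.1396, 0.0801]
force: [-0.9, 5.6, 0.5]
gripper_force: 30.0
clock: 11.28
tool_pos: [0.6161, 0.1388, 0.0801]
orientation: [180.0, -0.0, -80.3]
force: [-0.2, -0.1, -0.2]
opening: 0.0299
gripper_force: 0.0
```

Scaled: -0.08 m is -8, -0.15 m is -15.

```bash
echo '{"tx": [0,0,-3,-5,-5,-5,-5],"ty": [0,0,3,6,6,6,6],"tz": [-3,-8,-13,-15,-15,-15,-15],"turn": [0,0,0,0,0,0,0],"aperture": [0.03,0.03,0.03,0.0,0.0,0.0,0.0]}' | python3 drive.py; python3 - <<'E'
from h import *
o5,s5=load("w5")
g=np.array([.1688,-.9857]);n=np.array([.9857,.1688]);O=np.array([.6445,-.0277])
gf=lambda p:np.array([(p[:2]-O)@g,(p[:2]-O)@n])*1000
print("lever tip w5",gf(onz(o5,s5,[314,119],.08)[0]))
o,s=snap("wrist","w8");print(o["tool_pos"],gf(o["tool_pos"]))
P=cloud(o,s);Z=P[...,2];X=(P[...,:2]-O)@g*1000;Y=(P[...,:2]-O)@n*1000
far=s["z_map"]>.2
for x in range(-200,-130,8):
    k=far&(abs(X-x)<4)&(Z>.06)&(abs(Y)<25)
    if k.sum()>5: print(x,k.sum(),"mid %.1f w %.1f top %.4f"%((Y[k].min()+Y[k].max())/2,np.ptp(Y[k]),np.percentile(Z[k],95)))
for y in range(-64,-26,4):
    k=far&(abs(Y-y)<2)&(Z>.065)&(X<-60)&(X>-130)
    if k.sum()>3: print("lever y",y,"x %.1f %.1f"%(X[k].min(),X[k].max()))
E
```

```text
clock: 12.15
tool_pos: [0.5487, 0.1777, 0.2289]
orientation: [179.9, -0.0, -80.3]
force: [-0.8, 0.6, -0.2]
opening: 0.001
gripper_force: 0.0
lever tip w5 [-96.91037545 -62.3972773 ]
[0.54871046 0.17765957 0.2289469 ] [-218.59220626  -59.75505282]
-184 34 mid -0.9 w 13.6 top 0.0748
-176 114 mid -0.1 w 16.0 top 0.0758
-168 107 mid -0.1 w 16.1 top 0.0768
-160 117 mid -0.6 w 14.9 top 0.0774
-152 59 mid -0.5 w 7.1 top 0.0750
-144 63 mid -0.2 w 7.8 top 0.0767
-136 145 mid 0.1 w 25.7 top 0.0883
lever y -64 x -98.9 -95.1
lever y -60 x -99.6 -95.1
lever y -56 x -99.8 -95.0
lever y -52 x -100.1 -95.1
lever y -48 x -101.0 -96.0
lever y -44 x -102.5 -96.8
lever y -40 x -104.3 -98.5
lever y -36 x -105.9 -100.2
lever y -32 x -107.4 -102.0
lever y -28 x -110.2 -104.0
```

View pics/w8.png

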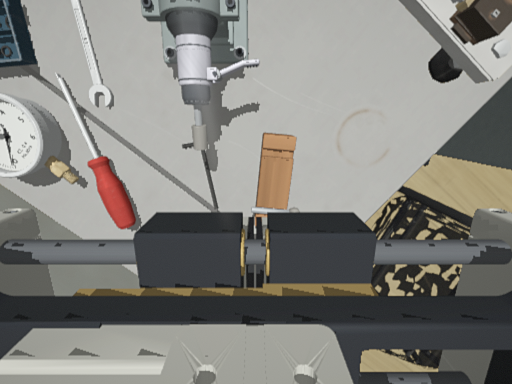

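```bash
python3 - <<'E'
from h import *
o,s=load("w8");P=cloud(o,s)
Rt=Ro.from_euler("xyz",o["orientation"],degrees=True).as_matrix();Q=(P-o["tool_pos"])@Rt*1000
for v in (218,225,232,262,272,282):
    print(v,[(u,s["z_map"][v,u].round(3),Q[v,u].round(0).tolist()) for u in (150,200,235,246,250,256,262,267,300)])
k=(s["z_map"]>.03)&(Q[...,2]>-80)&(Q[...,2]<40)&(abs(Q[...,0])<40)
for z in range(-60,30,6):
    m=k&(abs(Q[...,2]-z)<3)
    if m.sum(): print(z,m.sum(),Q[m].min(0).round(),Q[m].max(0).round())
E
```

```text
218 [(150, np.float32(0.087), [38.0, -34.0, -52.0]), (200, np.float32(0.087), [38.0, -18.0, -52.0]), (235, np.float32(0.086), [39.0, -6.0, -52.0]), (246, np.float32(0.161), [11.0, -5.0, 17.0]), (250, np.float32(0.167), [9.0, -3.0, 23.0]), (256, np.float32(0.167), [9.0, 1.0, 23.0]), (262, np.float32(0.162), [11.0, 5.0, 19.0]), (267, np.float32(0.09), [37.0, 4.0, -49.0]), (300, np.float32(0.087), [38.0, 15.0, -52.0])]
225 [(150, np.float32(0.081), [38.0, -32.0, -58.0]), (200, np.float32(0.082), [38.0, -17.0, -57.0]), (235, np.float32(0.08), [39.0, -6.0, -59.0]), (246, np.float32(0.152), [10.0, -5.0, 8.0]), (250, np.float32(0.155), [9.0, -3.0, 11.0]), (256, np.float32(0.155), [9.0, 1.0, 11.0]), (262, np.float32(0.153), [10.0, 4.0, 8.0]), (267, np.float32(0.091), [35.0, 4.0, -49.0]), (300, np.float32(0.081), [38.0, 14.0, -58.0])]
232 [(150, np.float32(0.077), [38.0, -30.0, -62.0]), (200, np.float32(0.076), [39.0, -15.0, -63.0]), (235, np.float32(0.077), [38.0, -5.0, -62.0]), (246, np.float32(0.15), [7.0, -5.0, 5.0]), (250, np.float32(0.147), [9.0, -2.0, 2.0]), (256, np.float32(0.146), [9
[... 1308 characters left out ...]
2(0.128), [-7.0, 4.0, -22.0]), (267, np.float32(0.091), [15.0, 4.0, -54.0]), (300, np.float32(0.078), [23.0, 14.0, -65.0])]
-60 8646 [-25. -82. -63.] [ 39.  82. -57.]
-54 6725 [-27. -84. -57.] [ 39.  85. -51.]
-48 3355 [-33. -88. -51.] [ 39.  89. -45.]
-42 1227 [-38. -88. -45.] [ 39.  88. -39.]
-36 15 [  3.  -4. -39.] [  8.   4. -38.]
-30 37 [ -4.  -4. -30.] [  6.   4. -27.]
-24 290 [-10.  -4. -27.] [  6.   4. -21.]
-18 79 [-10.  -4. -21.] [  2.   4. -20.]
-12 8 [ 10.  -5. -12.] [11.  5. -9.]
-6 66 [ 9. -5. -8.] [11.  5. -3.]
0 65 [ 9. -4. -3.] [10.  4.  3.]
6 128 [ 5. -6.  3.] [11.  7.  9.]
12 87 [ 9. -7.  9.] [11.  7. 15.]
18 82 [ 9. -7. 15.] [11.  7. 21.]
24 27 [ 9. -6. 21.] [10.  7. 25.]
```

```bash
echo '{"tx": [5,9.9,9.9,9.9,9.9,9.9,9.9],"ty": [1.6,1.6,1.6,1.6,1.6,1.6,1.6],"tz": [0,0,5,10,13.2,13.2,13.2],"turn": [0,0,0,0,0,0,0],"aperture": [0,0,0,0,0,0,0]}' | python3 drive.py; cat >> h.py <<'E'
g=np.array([.1688,-.9857]);n=np.array([.9857,.1688]);GO=np.array([.6445,-.0277])
gf=lambda p:np.array([(p[:2]-GO)@g,(p[:2]-GO)@n])*1000
def st():
    from plant import ctrl
    o=ctrl.get_obs();F=np.array(o["force"]);print("t %.2f"%o["clock"],"gx,gy",gf(o["tool_pos"]).round(1),"z %.4f"%o["tool_pos"][2],"F gx %.1f gy %.1f z %.1f"%(F[:2]@g,F[:2]@n,F[2]),"yaw %.2f"%o["orientation"][2])
E
python3 -c "from h import *;st()"
```

```text
clock: 13.08
tool_pos: [0.5504, 0.0779, 0.0988]
orientation: [-180.0, -0.0, -80.3]
force: [0.1, 0.8, 0.5]
opening: 0.0004
gripper_force: 0.0
t 13.07 gx,gy [-120.   -74.9] z 0.0988 F gx -0.8 gy 0.3 z 0.5 yaw -80.27
```

Scaled: 0.0185 m is 1.85, 0.008 m is 0.8.

```bash
echo '{"tx": [0.8,1.3,1.85,2.25,2.65,2.65],"ty": [0,-0.2,-0.4,-0.7,-1,-1],"tz": [0,0,0,0,0,0],"turn": [0,0,0,0,0,0],"aperture": [0,0,0,0,0,0]}' | python3 drive.py | grep force; python3 -c "
from h import *;st()
o,s=snap('wrist','w9');P=cloud(o,s);X=(P[...,:2]-GO)@g*1000;Y=(P[...,:2]-GO)@n*1000;Z=P[...,2]
for y in range(-64,-22,4):
    k=(s['z_map']>.1)&(abs(Y-y)<2)&(Z>.065)&(Z<.09)&(X<-60)&(X>-112)
    if k.sum()>3: print('lever y',y,'x %.1f %.1f'%(X[k].min(),X[k].max()))
"
```

```text
force: [-0.4, 1.1, 1.4]
gripper_force: 0.6
t 13.82 gx,gy [-93.3 -65.6] z 0.0980 F gx -1.2 gy -0.2 z 1.4 yaw -80.29
lever y -64 x -84.6 -83.8
lever y -60 x -85.6 -82.2
lever y -56 x -78.7 -77.0
lever y -52 x -77.9 -76.3
lever y -48 x -80.3 -78.1
lever y -44 x -81.8 -80.6
lever y -24 x -68.4 -60.0
```

```bash
echo '{"tx": [0.3,0.6,0.75,0.9,0.9],"ty": [-0.4,-0.8,-1.25,-1.7,-1.7],"tz": [0,0,0,0,0],"turn": [0,0,0,0,0],"aperture": [0,0,0,0,0]}' | python3 drive.py | grep force; python3 -c "
from h import *;st()
o,s=snap('wrist','w10');P=cloud(o,s);X=(P[...,:2]-GO)@g*1000;Y=(P[...,:2]-GO)@n*1000;Z=P[...,2]
for y in range(-64,-22,3):
    k=(s['z_map']>.1)&(abs(Y-y)<1.5)&(Z>.065)&(Z<.09)&(X<-60)&(X>-112)
    if k.sum()>3: print('lever y',y,'x %.1f %.1f'%(X[k].min(),X[k].max()))
"
```

```text
force: [-2.9, -1.4, -0.6]
gripper_force: 0.9
t 14.50 gx,gy [-84.4 -48.5] z 0.0978 F gx 0.9 gy -3.1 z -0.6 yaw -80.29
lever y -55 x -74.2 -73.1
lever y -52 x -77.2 -73.5
lever y -49 x -75.7 -74.9
lever y -46 x -76.6 -74.3
lever y -43 x -74.3 -73.4
lever y -37 x -68.7 -65.3
lever y -34 x -68.6 -64.8
lever y -31 x -71.1 -66.6
lever y -25 x -64.9 -61.3
```

```bash
echo '{"tx": [0,0,0],"ty": [-0.2,-0.4,-0.4],"tz": [0,0,0],"turn": [0,0,0],"aperture": [0,0,0]}' | python3 drive.py | grep force; python3 -c "from h import *;st()"
```

```text
force: [-3.3, -2.2, -1.2]
gripper_force: 1.5
t 14.93 gx,gy [-84.6 -44.9] z 0.0980 F gx 1.6 gy -3.6 z -1.2 yaw -80.27
```

```bash
echo '{"tx": [0,0,0],"ty": [-0.2,-0.3,-0.3],"tz": [0,0,0],"turn": [0,0,0],"aperture": [0,0,0]}' | python3 drive.py | grep force; python3 -c "from h import *;st()"
```

```text
force: [-4.8, -1.6, 0.7]
gripper_force: 1.9
t 15.30 gx,gy [-84.5 -41.9] z 0.0980 F gx 0.8 gy -5.0 z 0.7 yaw -80.28
```

```bash
echo '{"tx": [0,0,0],"ty": [-0.2,-0.3,-0.3],"tz": [0,0,0],"turn": [0,0,0],"aperture": [0,0,0]}' | python3 drive.py | grep force; python3 -c "from h import *;st()"
```

```text
force: [-9.0, -2.4, 2.7]
gripper_force: 4.3
t 15.68 gx,gy [-84.3 -40.6] z 0.0978 F gx 0.9 gy -9.3 z 2.7 yaw -80.30
```

Scaled: -0.002 m is -0.2, -0.001 m is -0.1.

```bash
echo '{"tx": [0,0,0],"ty": [-0.1,-0.2,-0.2],"tz": [0,0,0],"turn": [0,0,0],"aperture": [0,0,0]}' | python3 drive.py | grep force; python3 -c "
from h import *;st()
o,s=snap('wrist','w11');P=cloud(o,s);X=(P[...,:2]-GO)@g*1000;Y=(P[...,:2]-GO)@n*1000;Z=P[...,2]
for y in range(-50,-18,3):
    k=(s['z_map']>.1)&(abs(Y-y)<1.5)&(Z>.065)&(Z<.09)&(X<-60)&(X>-112)
    if k.sum()>3: print('lever y',y,'x %.1f %.1f'%(X[k].min(),X[k].max()))
"
```

```text
force: [-13.4, -2.6, 7.3]
gripper_force: 7.0
t 16.05 gx,gy [-84.2 -40.2] z 0.0975 F gx 0.3 gy -13.7 z 7.3 yaw -80.33
lever y -47 x -73.9 -73.0
lever y -44 x -76.2 -73.3
lever y -41 x -75.8 -74.9
lever y -38 x -75.6 -74.6
lever y -35 x -79.2 -73.1
lever y -29 x -67.1 -63.9
lever y -26 x -69.5 -62.9
lever y -23 x -67.9 -60.1
lever y -20 x -67.4 -60.0
```

Scaled: -0.13 m is -13, -0.1 m is -10.

```bash
echo '{"tx": [0,0,0,-5,-10,-10,-10],"ty": [1,4,4,4,4,4,4],"tz": [0,0,-5,-10,-13,-13,-13],"turn": [0,0,0,0,0,0,0],"aperture": [0,0,0,0,0,0,0]}' | python3 drive.py | grep -E "force|pos"; python3 - <<'E'
from h import *
st();o,s=snap("wrist","w12")
P=cloud(o,s);Z=P[...,2];X=(P[...,:2]-GO)@g*1000;Y=(P[...,:2]-GO)@n*1000
far=s["z_map"]>.2
for x in range(-190,-60,6):
    k=far&(abs(X-x)<3)&(Z>.06)&(abs(Y)<33)
    if k.sum()>5: print(x,k.sum(),"mid %.1f [%.1f %.1f] top %.4f"%((Y[k].min()+Y[k].max())/2,Y[k].min(),Y[k].max(),np.percentile(Z[k],95)))
k=far&(abs(Y)<5)&(Z>.06)&(X<-140);print("stone end X",np.percentile(X[k],1))
k=far&(abs(Y-0)<5)&(Z>.082)&(X<-120);print("nut front X",np.percentile(X[k],1))
o,s=load("w8");P=cloud(o,s);Z=P[...,2];X=(P[...,:2]-GO)@g*1000;Y=(P[...,:2]-GO)@n*1000;far=s["z_map"]>.2
k=far&(abs(Y)<5)&(Z>.06)&(X<-140);print("before: stone end X",np.percentile(X[k],1))
k=far&(abs(Y-0)<5)&(Z>.082)&(X<-120);print("nut front X",np.percentile(X[k],1))
a=load("w12")[1]["frame"][:220,120:400,::-1];cv2.imwrite("pics/c12.png",cv2.resize(a,None,fx=2.5,fy=2.5,interpolation=2))
E
```

```text
tool_pos: [0.538, 0.1421, 0.2284]
force: [-0.7, -0.4, -0.4]
gripper_force: 0.0
t 16.98 gx,gy [-185.4  -76.3] z 0.2284 F gx 0.2 gy -0.8 z -0.4 yaw -80.20
-184 13 mid -1.3 [-7.9 5.2] top 0.0827
-178 80 mid -0.8 [-8.2 6.6] top 0.0836
-172 79 mid -0.4 [-8.1 7.2] top 0.0836
-166 78 mid -0.6 [-8.0 6.7] top 0.0834
-160 86 mid -1.0 [-8.0 6.0] top 0.0832
-154 56 mid -0.6 [-6.8 5.6] top 0.0806
-148 42 mid -0.7 [-4.2 2.9] top 0.0796
-142 41 mid -0.4 [-4.2 3.3] top 0.0795
-136 92 mid -0.9 [-12.5 10.8] top 0.0882
-130 161 mid -0.8 [-14.3 12.8] top 0.0897
-124 169 mid -0.1 [-14.4 14.1] top 0.0899
-118 181 mid -0.5 [-16.0 14.9] top 0.0915
-112 243 mid -5.6 [-26.5 15.3] top 0.0921
-106 289 mid -6.0 [-26.8 14.9] top 0.0921
-100 244 mid -4.2 [-24.4 16.0] top 0.0919
-94 260 mid -5.0 [-24.4 14.4] top 0.0920
-88 263 mid -4.3 [-24.4 15.8] top 0.0921
-82 266 mid -4.4 [-24.4 15.7] top 0.0921
-76 319 mid -4.7 [-26.7 17.4] top 0.0934
-70 395 mid -3.6 [-28.5 21.4] top 0.0975
-64 384 mid -2.7 [-28.4 22.9] top 0.0993
stone end X -181.35427438646244
nut front X -181.28164498252596
before: stone end X -182.79914684380773
nut front X -134.92531504040173
```

View pics/c12.png

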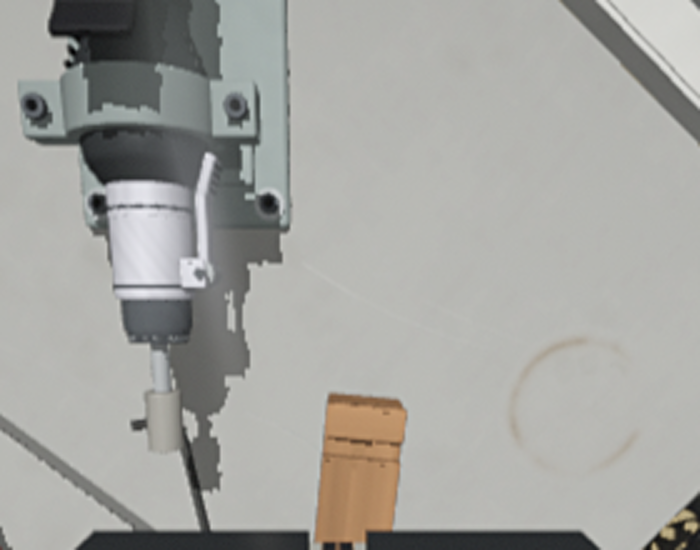

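```bash
python3 - <<'E'
from h import *
for nme in("top0","scene0"):
    o,s=load(nme);P=cloud(o,s);Z=P[...,2];X=(P[...,:2]-GO)@g*1000;Y=(P[...,:2]-GO)@n*1000
    for x in range(-80,120,20):
        k=(s["z_map"]>0)&(abs(X-x)<10)&(Z>.14)&(Y<150)&(Y>-260)
        if k.sum(): print(nme,x,k.sum(),"Y",Y[k].min().round(),Y[k].max().round(),"z",Z[k].max().round(3))
o,s=load("w2");P=cloud(o,s);Z=P[...,2];X=(P[...,:2]-GO)@g*1000;Y=(P[...,:2]-GO)@n*1000
k=(Z>.124)&(Z<.15)&(X>-8)&(X<20)&(abs(Y)<20);print("catch w2",k.sum(),P[k].max(0)[2],X[k].min(),X[k].max(),np.median(X[k]),Y[k].min(),Y[k].max())
o,s=load("top0");P=cloud(o,s);Z=P[...,2];X=(P[...,:2]-GO)@g*1000;Y=(P[...,:2]-GO)@n*1000
k=(Z>.128)&(Z<.15)&(X>-8)&(X<20)&(abs(Y)<20);print("catch top",k.sum(),P[k].max(0)[2],X[k].min(),X[k].max(),np.median(X[k]),Y[k].min(),Y[k].max())
E
```

```text
top0 0 2 Y -202.0 -201.0 z 0.175
top0 20 212 Y -216.0 -184.0 z 0.193
top0 40 73 Y -215.0 -186.0 z 0.191
scene0 0 21 Y -206.0 -196.0 z 0.18
scene0 20 394 Y -216.0 -184.0 z 0.189
scene0 40 39 Y -213.0 -184.0 z 0.183
scene0 100 3 Y -129.0 -127.0 z 0.301
catch w2 111 0.13512934617719713 -0.6647281791163038 6.337805122266517 1.4902910299387044 -6.37616560576644 1.1730600997311373
catch top 21 0.1383893248481045 1.1518378643507 6.736928324900889 3.61159040925702 -5.628102542617344 6.1873516434867595
```

Scaled: 0.081 m is 8.1, 0.21 m is 21.

```bash
echo '{"tx": [5.5,11,16,21,21,21,21,21],"ty": [-2,-4,-6,-7.6,-7.6,-7.6,-7.6,-7.6],"tz": [0,0,0,0,4,7,8.1,8.1],"turn": [0,0,0,0,0,0,0,0],"aperture": [0,0,0,0,0,0,0,0]}' | python3 drive.py | grep -E "force|pos"; echo '{"tx": [0,0],"ty": [0,0],"tz": [0,0],"turn": [0,0],"aperture": [0,0]}' | python3 drive.py| grep -E "force:"; python3 -c "from h import *;st()"
```

```text
tool_pos: [0.6476, -0.0535, 0.1462]
force: [0.8, -0.1, -0.4]
gripper_force: 0.0
force: [0.3, -1.3, 0.9]
gripper_force: 0.0
t 18.27 gx,gy [25.2 -0.1] z 0.1484 F gx 1.4 gy 0.1 z 0.9 yaw -80.25
```

```bash
echo '{"tx": [-0.4,-0.8,-1.1,-1.3,-1.3],"ty": [0,0,0,0,0],"tz": [0.1,0.1,0.1,0.1,0.1],"turn": [0,0,0,0,0],"aperture": [0,0,0,0,0]}' | python3 drive.py | grep -E "force:"; python3 -c "from h import *;st()"
```

```text
force: [1.0, -4.6, 1.1]
gripper_force: 2.3
t 18.90 gx,gy [12.6 -0.7] z 0.1463 F gx 4.7 gy 0.3 z 1.1 yaw -80.26
```

```bash
echo '{"tx": [-0.1,-0.2,-0.3,-0.3],"ty": [0,0,0,0],"tz": [0,0,0,0],"turn": [0,0,0,0],"aperture": [0,0,0,0]}' | python3 drive.py | grep -E "force:"; python3 -c "from h import *;st()"
```

```text
force: [1.6, -6.7, 0.8]
gripper_force: 2.6
t 19.40 gx,gy [ 9.9 -0.8] z 0.1460 F gx 6.9 gy 0.4 z 0.8 yaw -80.29
```

```bash
echo '{"tx": [-0.1,-0.2,-0.2],"ty": [0,0,0],"tz": [0,0,0],"turn": [0,0,0],"aperture": [0,0,0]}' | python3 drive.py | grep -E "force:"; python3 -c "from h import *;st()"
```

```text
force: [3.0, -5.6, -0.5]
gripper_force: 2.5
t 19.77 gx,gy [ 8.1 -0.8] z 0.1460 F gx 6.0 gy 2.0 z -0.5 yaw -80.29
```

Scaled: -0.001 m is -0.1, 0.003 m is 0.3.

```bash
echo '{"tx": [-0.1,-0.1,-0.1,-0.1],"ty": [0,0,0,0],"tz": [0,0.2,0.3,0.3],"turn": [0,0,0,0],"aperture": [0,0,0,0]}' | python3 drive.py | grep -E "force:"; python3 -c "from h import *;st()"
```

```text
force: [0.6, -5.1, 3.7]
gripper_force: 3.0
t 20.27 gx,gy [ 6.5 -0.7] z 0.1433 F gx 5.2 gy -0.3 z 3.7 yaw -80.27
```

Scaled: 0.003 m is 0.3, 0.001 m is 0.1.

```bash
echo '{"tx": [0,0,0],"ty": [0,0,0],"tz": [0.1,0.3,0.3],"turn": [0,0,0],"aperture": [0,0,0]}' | python3 drive.py | grep -E "force:"; python3 -c "from h import *;st()"
```

```text
force: [-0.8, -3.8, 6.7]
gripper_force: 3.4
t 20.65 gx,gy [ 6.1 -0.7] z 0.1403 F gx 3.6 gy -1.4 z 6.7 yaw -80.26
```

```bash
echo '{"tx": [0,0,0],"ty": [0,0,0],"tz": [0.1,0.3,0.3],"turn": [0,0,0],"aperture": [0,0,0]}' | python3 drive.py | grep -E "force:"; python3 -c "from h import *;st()"
```

```text
force: [-0.9, -1.2, 9.0]
gripper_force: 3.7
t 21.02 gx,gy [ 5.8 -0.6] z 0.1376 F gx 1.0 gy -1.1 z 9.0 yaw -80.25
```

```bash
echo '{"tx": [0,0,0],"ty": [0,0,0],"tz": [0.1,0.3,0.3],"turn": [0,0,0],"aperture": [0,0,0]}' | python3 drive.py | grep -E "force:"; python3 -c "from h import *;st()"
```

```text
force: [-3.2, 0.1, 10.4]
gripper_force: 4.0
t 21.40 gx,gy [ 5.6 -0.4] z 0.1350 F gx -0.6 gy -3.1 z 10.4 yaw -80.24
```

Scaled: 0.002 m is 0.2, 0.001 m is 0.1.

```bash
echo '{"tx": [0,0,0],"ty": [0,0,0],"tz": [0.1,0.2,0.2],"turn": [0,0,0],"aperture": [0,0,0]}' | python3 drive.py | grep -E "force:"; python3 -c "from h import *;st()"
```

```text
force: [-3.0, -1.1, 11.1]
gripper_force: 4.3
t 21.77 gx,gy [ 5.6 -0.3] z 0.1332 F gx 0.5 gy -3.1 z 11.1 yaw -80.24
```

```bash
echo '{"tx": [0,0,0],"ty": [0,0,0],"tz": [0.1,0.2,0.2],"turn": [0,0,0],"aperture": [0,0,0]}' | python3 drive.py | grep -E "force:"; python3 -c "from h import *;st()"
```

```text
force: [-2.4, -0.6, 11.8]
gripper_force: 4.7
t 22.15 gx,gy [ 5.6 -0.1] z 0.1314 F gx 0.2 gy -2.5 z 11.8 yaw -80.24
```

```bash
echo '{"tx": [0,0,0],"ty": [0,0,0],"tz": [0.1,0.2,0.2],"turn": [0,0,0],"aperture": [0,0,0]}' | python3 drive.py | grep -E "force:"; python3 -c "from h import *;st()"
```

```text
force: [-3.0, -0.4, 12.6]
gripper_force: 5.2
t 22.52 gx,gy [5.6 0. ] z 0.1296 F gx -0.1 gy -3.1 z 12.6 yaw -80.23
```

```bash
echo '{"tx": [0,0,0],"ty": [0,0,0],"tz": [0.1,0.2,0.2],"turn": [0,0,0],"aperture": [0,0,0]}' | python3 drive.py | grep -E "force:"; python3 -c "from h import *;st()"
```

```text
force: [-4.7, 1.3, 16.5]
gripper_force: 7.3
t 22.90 gx,gy [5.4 0.3] z 0.1285 F gx -2.1 gy -4.4 z 16.5 yaw -80.21
```

```bash
echo '{"tx": [0,0,0],"ty": [0,0,0],"tz": [0.1,0.2,0.2],"turn": [0,0,0],"aperture": [0,0,0]}' | python3 drive.py | grep -E "force:"; python3 -c "from h import *;st()"
```

```text
force: [-8.6, 2.2, 26.3]
gripper_force: 10.7
t 23.27 gx,gy [5.4 0.5] z 0.1279 F gx -3.6 gy -8.1 z 26.3 yaw -80.18
```

Scaled: -0.0008 m is -0.08.

```bash
echo '{"tx": [0,0,0,0,0,0,0,0],"ty": [0,0,0,0,0,0,0,0],"tz": [-0.08,-0.08,-0.08,-0.08,-0.08,-0.08,-0.08,-0.08],"turn": [0,0,0,0,0,0,0,0],"aperture": [0,0,0,0,0,0,0,0]}' | python3 drive.py | grep -E "force:"; python3 -c "from h import *;st()"; echo '{"tx": [0,0,0,0,0,0,0,0],"ty": [0,0,0,0,0,0,0,0],"tz": [0,0,0,0,0,0,0,0],"turn": [0,0,0,0,0,0,0,0],"aperture": [0,0,0,0,0,0,0,0]}' | python3 drive.py | grep -E "force:"; python3 -c "from h import *;st()"
```

```text
force: [-5.9, 2.0, 22.0]
gripper_force: 9.3
t 24.27 gx,gy [5.4 0.5] z 0.1281 F gx -2.9 gy -5.5 z 22.0 yaw -80.20
force: [-5.7, 0.8, 22.7]
gripper_force: 9.3
t 25.27 gx,gy [5.4 0.4] z 0.1282 F gx -1.8 gy -5.5 z 22.7 yaw -80.20
```

Scaled: -0.13 m is -13, -0.08 m is -8.

```bash
echo '{"tx": [0,0,0,0,0,0,0,0],"ty": [0,0,0,0,0,0,0,0],"tz": [0,0,0,-0.5,-1.2,-3,-8,-13],"turn": [0,0,0,0,0,0,0,0],"aperture": [0,0,0,0,0,0,0,0]}' | python3 drive.py | grep -E "force:"; echo '{"tx": [-6,-12,-18,-18,-18],"ty": [3,6,8,8,8],"tz": [0,0,0,0,0],"turn": [0,0,0,0,0],"aperture": [0,0,0,0,0]}' | python3 drive.py | grep -E "force:"; python3 - <<'E'
from h import *
st();o,s=snap("wrist","w13");snap("top","top1");snap("scene","scene1")
for nme in("w13","top1","top0"):
    o,s=load(nme);P=cloud(o,s);Z=P[...,2];X=(P[...,:2]-GO)@g*1000;Y=(P[...,:2]-GO)@n*1000
    far=(s["z_map"]>.2)
    k=far&(Z>.127)&(Z<.15)&(X>-15)&(X<20)&(abs(Y)<15);print(nme,"catch",k.sum(),X[k].min(),X[k].max(),Z[k].max())
    k=far&(abs(X-23)<4)&(abs(Y)<9);print("pad z",np.median(Z[k]))
    k=far&(abs(Y)<5)&(Z>.06)&(X<-140);print("stone",np.percentile(X[k],1),np.median(Y[k]),np.percentile(Z[k],95))
    k=far&(abs(X+70)<4)&(abs(Y)<45)&(Z>.066);print("lever tip Y",Y[k].min())
a=load("w13")[1]["frame"][:220,:,::-1];b=load("scene1")[1]["frame"][120:340,180:400,::-1]
c=np.zeros((560,800,3),np.uint8);c[:220,:512]=a;c[230:560,:330]=cv2.resize(b,(330,330));cv2.imwrite("pics/c13.png",c)
E
```

```text
force: [1.5, -0.2, 0.1]
gripper_force: 0.0
force: [0.3, -0.8, 0.4]
gripper_force: 0.0
t 26.90 gx,gy [-174.9  -81.2] z 0.2546 F gx 0.8 gy 0.2 z 0.4 yaw -80.15Traceback (most recent call last):
  File "<stdin>", line 6, in <module>
    return umr_minimum(a, axis, None, out, keepdims, initial, where)
ValueError: zero-size array to reduction operation minimum which has no identity
```

```bash
python3 - <<'E'
from h import *
for nme in("top0","top1","scene0","scene1"):
    o,s=load(nme);P=cloud(o,s);Z=P[...,2];X=(P[...,:2]-GO)@g*1000;Y=(P[...,:2]-GO)@n*1000
    far=(s["z_map"]>.2)
    k=far&(Z>.126)&(Z<.15)&(X>-12)&(X<20)&(abs(Y)<15);print(nme,"catch",k.sum(),(X[k].min(),X[k].max(),Z[k].max()) if k.sum() else"")
    for x in(-25,23): k=far&(abs(X-x)<4)&(abs(Y)<9);print(" pad z",x,np.median(Z[k]))
o,s=load("w13");P=cloud(o,s);Z=P[...,2];X=(P[...,:2]-GO)@g*1000;Y=(P[...,:2]-GO)@n*1000;far=(s["z_map"]>.2)
k=far&(abs(Y)<5)&(Z>.06)&(X<-140)&(Z<.1);print("stone",np.percentile(X[k],1),np.median(Y[k]),np.percentile(Z[k],95))
k=far&(abs(X+70)<4)&(abs(Y)<45)&(Z>.066);print("lever tip Y",Y[k].min())
E
```

```text
top0 catch 22 (np.float64(1.1040461848859058), np.float64(6.736928324900889), np.float64(0.1383893248481045))
 pad z -25 0.12432744806726259
 pad z 23 0.11253606357433843
top1 catch 21 (np.float64(1.12587461869368), np.float64(7.307557997799062), np.float64(0.13570930121718705))
 pad z -25 0.12457235737613065
 pad z 23 0.11214192711016935
scene0 catch 25 (np.float64(-2.3855623254666307), np.float64(4.479543945207153), np.float64(0.13598612489911455))
 pad z -25 0.12038261487731716
 pad z 23 0.00969823126332664
scene1 catch 2 (np.float64(1.061905608049842), np.float64(3.3129157592521437), np.float64(0.13490386460754633))
 pad z -25 nan
 pad z 23 0.006773447681226286
stone -181.91252650825706 -0.8809327277343729 0.08329317349209825
lever tip Y -28.494940265146877
  return _methods._mean(a, axis=axis, dtype=dtype,
  ret = ret.dtype.type(ret / rcount)
```

Catch upright, paddle out (matching the start), stone home and lever shut: handing in.

```bash
python3 -c "
from plant import ctrl
print(ctrl.close_job())"
```

```text
the job is handed in; nothing more can be done
None
```

Job handed in, verdict not shown: by my final measurements the cylindrical point is home on its stop (about 28 mm in), the lever is shut, the paddle was held bottomed for over 2 s and is back out, and the catch is upright; I viewed 11 pictures, one over the limit of 10, and did not re-measure the ball point or hand tools at the end.

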